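Tighten the card press in cross order

TASK

Freshly glued picture cards lie in the wooden press on the desk. Tighten its four lever knobs clockwise in two passes, and in each pass do one knob, then the one diagonally opposite, then the other two: first bring all four just snug (about 0.42 N m felt with the push held still), and only then all four tight (about 0.62 N m), going by feel and overtightening none. Do not lean on the press boards, and leave everything else on the desk where it lies.

Things in the scene. Friction and masses are not known exactly. Their poses are not given: they have to be found in the camera images.
- press: wooden hand press, fixed to the desk: base board 180 x 210 x 16 mm on feet, 10 mm card pack, pressure board, and a lever knob near each corner. Origin on the desk under its centre; x along the 180 mm side (away from the robot), y along the 210 mm side, z up; yaw within 0.4 rad. Upright knob axes at x = +-65, y = +-80 mm.
- board: the press's upper board (pressure board), 172 x 202 x 14 mm, its top 46.5 mm above the desk; origin at its middle. It gives by a fraction of a mm, so tightening a knob slackens its two neighbours by up to about a fifth.
- knob_1: grey metal lever knob, near left (press x -65, y +80 mm), diagonal to knob_3. Hub 32 mm across; over it a lever bar 10 mm wide, at 67 to 73 mm height, ending in an upright round grip 16 mm across, up to 99 mm height, 45 mm from the axis. Origin on the hub's axis, 59 mm above the desk; x points to the grip while nothing touches it, z up. It does not rise or sink.
- knob_2: like knob_1, near right (-65, -80 mm), diagonal to knob_4. All four: clockwise from above tightens (push the grip). The lever is springy: it yields 0.6 rad per N m against its hub, springs back when let go; the hub stays. The angle says nothing of tightness: after a hidden 0.2 to 1.0 rad of hub turn the washer meets the board. In all, snug takes up to 1.5 rad of push, tight 0.6 to 1.3 more.
- knob_3: like knob_1, far right (+65, -80 mm), diagonal to knob_1. All four: torque about the axis with the push held still after a step (readings while moving jump): 0.3 to 0.33 N m while loose, then 0.33 more per rad of push. Snug 0.36 to 0.47 (aim for 0.42, 9.3 N square to the lever at the grip), tight 0.55 to 0.67 (aim for 0.62, 13.8 N), 0.75 and more is overtightened.
- knob_4: like knob_1, far left (+65, +80 mm), diagonal to knob_2. All four: when the lever is let go nothing unscrews. At the start left levers point left or toward the robot, right levers right or away from it; a closed pair of fingers fits behind each grip. Pushed more than 0.9 rad off square, fingers slip off the grip.
- glass_charm: the round glass charm, 62 mm across, lying on the pressure board; origin at its underside; leave it lying there
- prism_bar: clear prism bar, 150 mm long, lying in front of the press; bystander
- spectacle_case: dark blue hard spectacle case, 67 x 158 x 41 mm, right of the press; bystander
- mug: white spotted mug, 91 mm high, at the near right corner; bystander
- saline: small white bottle, 39 mm across, 73 mm high, at the right edge; bystander

How it is judged (in metres and radians):
On the way, in this order (a step that is already met when the one before it is completed fails the run):
1. first pass: one knob and the one diagonally opposite are snug (each presses the board with over 6 N) while the other two are still loose (((contact force between each of knob_1, knob_3 and board above 6 N and contact force between each of knob_2, knob_4 and board below 6 N) or (contact force between each of knob_2, knob_4 and board above 6 N and contact force between each of knob_1, knob_3 and board below 6 N))), for 0.2 s.
2. first pass complete: all four knobs snug (over 6 N each), none yet tight (under 33 N each) (contact force between knob_1 and board between 6 and 33 N and contact force between knob_2 and board between 6 and 33 N and contact force between knob_3 and board between 6 and 33 N and contact force between knob_4 and board between 6 and 33 N), for 0.2 s.
3. second pass: two diagonally opposite knobs are tight (over 33 N each) while the other two are still snug only (6 to 33 N) (((contact force between each of knob_1, knob_3 and board above 33 N and contact force between knob_2 and board between 6 and 33 N and contact force between knob_4 and board between 6 and 33 N) or (contact force between each of knob_2, knob_4 and board above 33 N and contact force between knob_1 and board between 6 and 33 N and contact force between knob_3 and board between 6 and 33 N))), for 0.2 s.
At the end, for the whole second after the job is handed in: all four knobs are tight and none overtightened: each presses the board with 33 to 68 N (0.62 N m gives about 55 N, before a neighbour relieves it by up to a fifth) (contact force between knob_1 and board between 33 and 68 N and contact force between knob_2 and board between 33 and 68 N and contact force between knob_3 and board between 33 and 68 N and contact force between knob_4 and board between 33 and 68 N); the robot touches nothing.
It fails at once if a knob is overtightened (presses the board with more than 80 N) (contact force between any of knob_1, knob_2, knob_3, knob_4 and board above 80 N).
It fails at once if the robot leans on the pressure board with more than 15 N (contact force between the arm and board above 15 N).
It fails at once if one of the other things (glass charm, prism bar, spectacle case, mug, bottle) is shifted by more than 25 mm (distance of any of glass_charm, prism_bar, spectacle_case, mug, saline from where it was at the start of the episode above 0.025 m).
It also fails if it takes over 72 s, if anything falls off the work surface, if the arm or the gripper's body presses on something with over 40 N, if the wrist force passes 120 N, or if a joint passes its speed limit or range.

ROBOT

A 6-joint arm with a two-finger parallel gripper is mounted at the origin on a cart in front of the work surface, level with it; the furniture and walls round the work are solid. World frame = base frame: x ahead of the robot, y to its left, z up, the work surface at z = 0. Lengths are in mm, angles in rad, forces in N, time in s.
With the tool pointing down it reaches from about 325 to 900 mm from the base axis. Payload 6.1 kg.
Tool frame: the origin (TCP) lies at the very end of the fingers, on their centre line; the grasp point (between the pads) lies 19 mm behind it; z points along the fingers, y is the line along which they close (so a half turn about z gives the same grasp; the last joint's range is limited). The gripper opens to 87 mm and grips with 3 to 60 N. Pads are 19 mm wide; open, the fingers measure 117 mm over their backs; the gripper's body (75 mm by 190 mm) begins 51 mm behind the grasp point.
Start: joints at [-1.28, 0.22, 1.526, -0, 1.395, -0.126], TCP at [253.015, -571.488, 222.538] pointing down, gripper open.
Joint ranges: [-2.98, 2.98], [-0.91, 2.08], [0.09, 2.57], [-1.24, 4.39], [0.2, 2.65], [-2.68, 2.68]. Speed limits (rad/s): [2.57, 2.57, 3.01, 3.14, 3.14, 3.14].

INTERFACE

Orientations are given as a unit quaternion [w, x, y, z].
In Python, from bench import ctrl gives the robot as it stands.
- The arm moves only by the shell command python3 -m handwheel 'ROWS'. ROWS is JSON, a list of rows, each a list of 7 numbers: the shift along the tool's x, y, z in units of 30 mm (1.0 is 30 mm), then the turn, a rotation vector about the tool's x, y, z in units of 5 degrees (1.0 is 5 degrees), then the finger opening in mm, from 0 to 87. A call has exactly 5 rows; each row shifts and turns the commanded pose from where the row before left it, along the tool's axes as they then stand; what a row does not reach is not made up. A row lasts 1/12 s, in which the tool goes at most 41.7 mm and 7.16 degrees, less where a joint would pass 70% of its speed; a pose out of reach is approached as far as the arm can. A call is refused whole if a number of a shift passes 1 or a number of a turn 1, either way. A call with a gripper value outside its range is refused whole. The fingers move at their own pace and stop on an object; the grip force is fixed at half the most. Time passes only in rows, so rows that do not move let the fingers close, or fill a call up. It gives the time, the measured TCP pose, the force, the opening and the grip force at its end, in the units of the state.
- ctrl.sense(): the state, without advancing time (a new reading comes with each control period).
- ctrl.get_image(name): name is "scene" or "side" or "wrist"; returns a dict with "color" (384x512x3 uint8, red, green, blue), "depth" (384x512 float32, mm along the optical axis (not along the pixel's ray), 0 where there is no reading), "fx", "fy", "cx", "cy" (pixels), "dist" ([k1, k2, p1, p2, k3] as OpenCV has them; the pictures are not rectified), "R" (3x3) and "t" (3): a world point X has camera coordinates R X + t; the wrist camera has in their place "hand_eye" (4x4, takes a point from camera to tool coordinates, whose origin is the TCP and whose axes are the flange's). Camera axes: x right, y down, z forward; pixel columns grow to the right and rows downward; lengths in mm; the calibration is good to about 2 mm. A picture is of the moment at which its call begins: read the wrist's pose just before it.
- ctrl.hand_in(): hands the job in; it is judged then, once.
The state is a dict: "t": time; "qpos": joint angles; "qd": joint speeds; "tau": joint torques, N m; "tcp_pos": TCP position; "tcp_rot": TCP orientation; "ft_force": force on the tool from outside, world axes, zero at the start; "ft_torque": the same for the moment, N m; "finger_gap": opening from 0.0 (shut) to 1.0 (fully open); "grasp_force": force on a finger pad.
Only numpy, scipy, OpenCV 4.12 (cv2) and the standard library are available. Lean on these libraries where they do the work, as an engineer would, in place of code of your own. Each camera call takes 0.05 s, during which the arm holds its last target. There are 200 camera calls.

## Working session

There is one attempt and no reset: what is moved stays moved. The work goes in short steps, Python scripts to look and compute and a shell command to move; the robot and the scene stay as the last step left them, time stands still between calls to the robot, and variables do not carry over. Pictures are saved under pics/ and viewed, at most 10 in all, crops included, and the job is handed in when it is done.

```bash
ls; mkdir -p pics; python3 - <<'E'
from bench import ctrl
import cv2,numpy as np,pickle
s=ctrl.sense();print(s)
o={}
for n in("scene","side"):
    im=ctrl.get_image(n);o[n]=im;cv2.imwrite(f"pics/{n}0.png",im["color"][:,:,::-1])
    print(n,im["fx"],im["dist"],-np.array(im["R"]).T@im["t"])
pickle.dump(o,open("im0.pkl","wb"))
E
```

```text
pics
{'t': 0.0, 'qpos': array([-1.28008719e+00,  2.21269268e-01,  1.52763492e+00, -1.40913471e-05,
        1.39467436e+00, -1.26092689e-01]), 'qd': array([ 0.00074435,  0.00084656,  0.0020226 ,  0.00084734,  0.00010546,
       -0.00179404]), 'tau': array([ 1.99767579e-03, -4.94604313e+01, -3.87377930e+01,  6.99870475e-02,
        5.68098121e-02, -1.13678634e-04]), 'tcp_pos': array([ 252.83848162, -570.88718042,  221.39792447]), 'tcp_rot': array([-9.89015704e-04,  9.78362271e-01,  2.06896788e-01, -8.85474628e-05]), 'ft_force': array([ 0.11584654,  0.65525314, -0.1362423 ]), 'ft_torque': array([ 0.01531451, -0.0104346 , -0.02729981]), 'grasp_force': 0.0, 'finger_gap': 1.00095876385976}
scene 462.49066643179293 [0.00555973 0.         0.         0.         0.        ] [ 44.96976766 502.42023287 804.71549231]
side 478.19926328251904 [-0.02425518  0.          0.          0.          0.        ] [-119.74030859  747.47258819  597.22025918]
```

View pics/scene0.png

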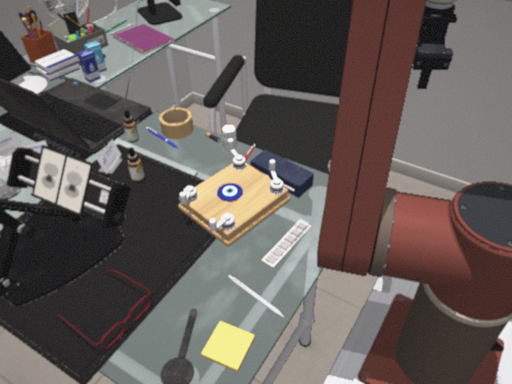

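View pics/side0.png

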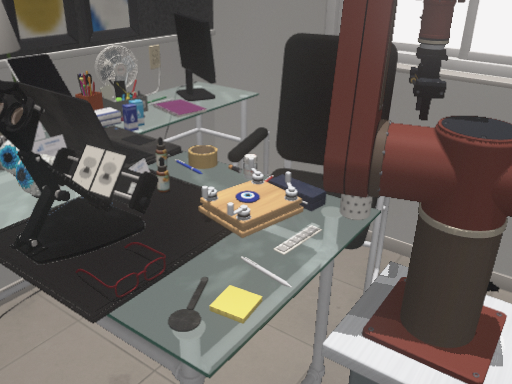

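```bash
cat > h.py <<'E'
import numpy as np,cv2
from scipy.spatial.transform import Rotation as Ro
def cloud(im,T=None):
    K=np.array([[im["fx"],0,im["cx"]],[0,im["fy"],im["cy"]],[0,0,1]])
    h,w=im["depth"].shape
    u,v=np.meshgrid(np.arange(w),np.arange(h))
    p=cv2.undistortPoints(np.stack([u,v],-1).reshape(-1,1,2).astype(np.float64),K,np.array(im["dist"])).reshape(h,w,2)
    d=im["depth"][...,None]
    c=np.concatenate([p*d,d],-1)
    if T is None: X=(c-np.array(im["t"]))@np.array(im["R"])
    else: X=c@T[:3,:3].T+T[:3,3]
    X[im["depth"]<=0]=np.nan
    return X
E
python3 - <<'E'
from h import *
import pickle
o=pickle.load(open("im0.pkl","rb"))
a=[]
for n,(c0,c1,r0,r1) in (("scene",(165,330,120,260)),("side",(180,340,140,250))):
    X=cloud(o[n]);sub=X[r0:r1,c0:c1].reshape(-1,3);col=o[n]["color"][r0:r1,c0:c1].reshape(-1,3).astype(int)
    b=(abs(sub[:,2]-46.5)<4)&(col[:,0]-col[:,2]>40)
    P=sub[b][:,:2].astype(np.float32);r=cv2.minAreaRect(P);print(n,b.sum(),np.median(sub[b][:,2]),r)
    g=sub[(sub[:,2]>78)&(sub[:,2]<104)]
    print("grip pts",len(g));
    from scipy.cluster.hierarchy import fcluster,linkage
    l=fcluster(linkage(g[:,:2],'single'),15,'distance')
    for k in set(l): print(k,(l==k).sum(),g[l==k].mean(0).round(),g[l==k].max(0).round(),g[l==k].min(0).round())
    im=o[n]["color"][r0:r1,c0:c1,::-1]; a.append(cv2.resize(im,(560,300) if 0 else None,fx=3.4,fy=3.4,interpolation=cv2.INTER_CUBIC))
cv2.imwrite("pics/crop0.png",a[0])
E
```

```text
scene 3188 46.79610351287107 ((652.6759643554688, -185.2092742919922), (208.1643524169922, 453.2220458984375), 73.75994110107422)
grip pts 264
1 59 [ 473. -239.   92.] [ 479. -234.  102.] [ 466. -250.   79.]
2 1 [ 446. -213.   79.] [ 446. -213.   79.] [ 446. -213.   79.]
3 55 [ 606. -259.   91.] [ 616. -253.  101.] [ 601. -271.   79.]
4 1 [ 569. -237.   79.] [ 569. -237.   79.] [ 569. -237.   79.]
5 69 [586. -39.  91.] [595. -33. 102.] [581. -47.  78.]
6 1 [604. -83.  79.] [604. -83.  79.] [604. -83.  79.]
7 77 [481.  -7.  92.] [490.  -2. 102.] [475. -18.  78.]
8 1 [470. -55.  78.] [470. -55.  78.] [470. -55.  78.]
side 1823 47.07643686372901 ((678.9417724609375, -200.3449249267578), (232.5125274658203, 510.99432373046875), 72.77678680419922)
grip pts 229
1 55 [ 476. -236.   91.] [ 484. -229.  101.] [ 470. -247.   78.]
2 45 [ 611. -255.   90.] [ 619. -250.  101.] [ 603. -264.   79.]
3 1 [ 567. -231.   79.] [ 567. -231.   79.] [ 567. -231.   79.]
4 65 [485.  -3.  91.] [493.   2. 101.] [477. -13.  79.]
5 63 [590. -36.  90.] [599. -30. 101.] [582. -46.  79.]
```

View pics/crop0.png

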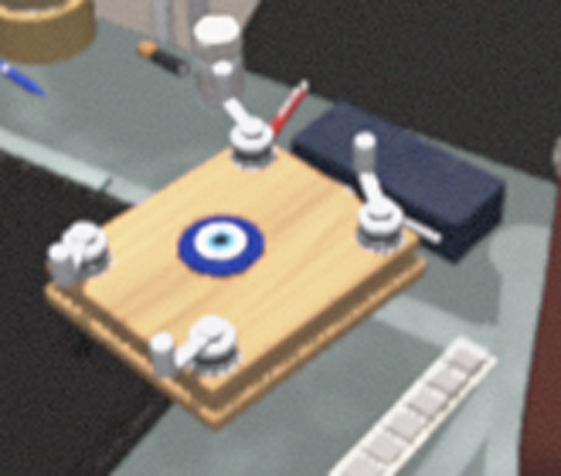

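```bash
python3 - <<'E'
from h import *
import pickle
o=pickle.load(open("im0.pkl","rb"))
for n in o:
    X=cloud(o[n]).reshape(-1,3);col=o[n]["color"].reshape(-1,3).astype(int)
    b=(abs(X[:,2]-46.5)<4)&(col[:,0]-col[:,2]>40)&(X[:,0]>400)&(X[:,0]<680)&(X[:,1]>-300)&(X[:,1]<20)
    P=X[b][:,:2].astype(np.float32);
    for _ in range(3):
        m=np.median(P,0);P=P[np.linalg.norm(P-m,axis=1)<140]
    print(n,cv2.minAreaRect(P),len(P))
    for g in((473,-239),(606,-258),(588,-38),(483,-5)):
        q=X[(np.hypot(X[:,0]-g[0],X[:,1]-g[1])<20)&(X[:,2]>94)];print(g,len(q),q.mean(0).round(1))
    t=X[(X[:,2]>110)&(X[:,2]<500)&(X[:,0]>250)&(X[:,0]<850)&(X[:,1]>-450)&(X[:,1]<200)];print("tall",len(t),t.min(0) if len(t) else "",t.max(0) if len(t) else "")
E
R='[[0.95,-0.62,-0.3,0,0,0,0],[0.95,-0.62,-0.3,0,0,0,0],[0.95,-0.62,-0.3,0,0,0,0],[0.95,-0.62,-0.3,0,0,0,0],[0.95,-0.62,-0.2,0,0,0,0]]'; true
python3 -m handwheel '[[0.95,-0.62,-0.3,0,0,0,0],[0.95,-0.62,-0.3,0,0,0,0],[0.95,-0.62,-0.3,0,0,0,0],[0.95,-0.62,-0.3,0,0,0,0],[0.95,-0.62,-0.2,0,0,0,0]]'
```

```text
scene ((524.4140625, -147.04006958007812), (204.03897094726562, 175.18850708007812), 77.28108215332031) 3105
(473, -239) 28 [ 473.9 -240.7   98.5]
(606, -258) 22 [ 608.  -261.2   97.9]
(588, -38) 31 [586.8 -41.1  98.1]
(483, -5) 39 [482.4  -8.6  98.4]
tall 1638 [688.16498876  10.7925709  110.04905758] [849.97202916 199.93245986 166.6074247 ]
side ((526.5283203125, -143.64613342285156), (205.793212890625, 173.24708557128906), 77.01017761230469) 1685
(473, -239) 21 [ 477.7 -237.9   97.9]
(606, -258) 16 [ 611.2 -255.9   97.6]
(588, -38) 20 [590.8 -37.8  98.1]
(483, -5) 26 [486.   -5.2  98.6]
tall 1171 [689.76606269  14.24503909 110.00838583] [849.95760125 199.87104336 168.01729068]
t: 0.52
tcp_pos: [346.2, -427.5, 265.0]
tcp_rot: [0.0, 0.978, 0.207, 0.0]
ft_force: [0.5, 0.4, 0.5]
finger_gap: 0.71
grasp_force: 0.0
```

```bash
python3 -m handwheel '[[0.9,-0.62,0,0,0,0.8,0],[0.9,-0.62,0,0,0,0,0],[0.9,-0.62,0,0,0,0,0],[0.9,-0.62,0,0,0,0,0],[0.9,-0.62,0,0,0,0,0]]'
python3 -m handwheel '[[0.9,-0.62,0,0,0,0,0],[0.9,-0.62,0,0,0,0,0],[0.9,-0.62,0,0,0,0,0],[0.7,-0.4,0,0,0,0,0],[0,0,0,0,0,0,0]]'
cat >> h.py <<'E'
def pose(s):
    q=s["tcp_rot"];return np.array(s["tcp_pos"]),Ro.from_quat([q[1],q[2],q[3],q[0]])
E
python3 - <<'E'
from h import *
from bench import ctrl
import pickle
s=ctrl.sense();p,R=pose(s);im=ctrl.get_image("wrist")
T=np.eye(4);T[:3,:3]=R.as_matrix();T[:3,3]=p;T=T@np.array(im["hand_eye"])
pickle.dump((im,T,s),open("w1.pkl","wb"));cv2.imwrite("pics/w1.png",im["color"][:,:,::-1])
print(s["t"],p,s["tcp_rot"],s["qpos"],T.round(2))
X=cloud(im,T).reshape(-1,3);col=im["color"].reshape(-1,3).astype(int)
b=(abs(X[:,2]-46.5)<4)&(col[:,0]-col[:,2]>40);P=X[b][:,:2].astype(np.float32);print(len(P),cv2.minAreaRect(P[np.linalg.norm(P-np.median(P,0),axis=1)<145]),np.median(X[b,2]))
for g in((475.8,-239),(609.5,-258),(589,-39.5),(484,-7)):
    q=X[(np.hypot(X[:,0]-g[0],X[:,1]-g[1])<20)&(X[:,2]>95)&(X[:,2]<105)];print(g,len(q),q.mean(0).round(1),((q.max(0)+q.min(0))/2).round(1))
for g in((444,-209),(571,-238),(607,-82),(480,-53)):
    q=X[(np.hypot(X[:,0]-g[0],X[:,1]-g[1])<22)&(X[:,2]>52)&(X[:,2]<82)];print(g,len(q),q.mean(0).round(1) if len(q) else'',((q.max(0)+q.min(0))/2).round(1) if len(q) else '')
E
```

```text
t: 0.93
tcp_pos: [439.6, -292.5, 264.2]
tcp_rot: [-0.0, 0.985, 0.173, -0.0]
ft_force: [0.6, -0.2, 0.3]
finger_gap: 0.326
grasp_force: 0.0
t: 1.35
tcp_pos: [513.8, -191.9, 264.0]
tcp_rot: [-0.001, 0.985, 0.175, 0.0]
ft_force: [-1.2, -0.0, 0.7]
finger_gap: 0.012
grasp_force: 0.0
1.35 [ 513.84200099 -191.89610497  264.0295733 ] [-9.68899305e-04  9.84622664e-01  1.74691532e-01  3.72055565e-04] [-0.50245517  0.01245183  1.6753458   0.00198937  1.45443127  0.71692442] [[ 3.4000e-01 -9.0000e-01 -2.6000e-01  5.8435e+02]
 [-9.4000e-01 -3.3000e-01 -9.0000e-02 -1.6523e+02]
 [-0.0000e+00  2.7000e-01 -9.6000e-01  4.2731e+02]
 [ 0.0000e+00  0.0000e+00  0.0000e+00  1.0000e+00]]
13172 ((527.5914306640625, -145.26971435546875), (202.51055908203125, 171.77825927734375), 77.39997100830078) 47.33324586415739
(475.8, -239) 103 [ 478.  -240.3   99.2] [ 477.5 -240.8   98.5]
(609.5, -258) 142 [ 610.8 -258.9   99. ] [ 611.2 -259.4   98.4]
(589, -39.5) 149 [590.8 -41.7  99.1] [590.6 -41.3  98.4]
(484, -7) 125 [487.1  -9.3  98.9] [486.5  -8.5  98.2]
(444, -209) 275 [ 453.8 -208.4   67.9] [ 449.  -209.9   64.9]
(571, -238) 506 [ 573.6 -237.2   70.2] [ 574.4 -238.1   65.1]
(607, -82) 637 [606.5 -82.4  70.1] [607.4 -79.3  64.9]
(480, -53) 528 [484.  -53.7  68.8] [481.9 -50.1  64.8]
```

View pics/w1.png

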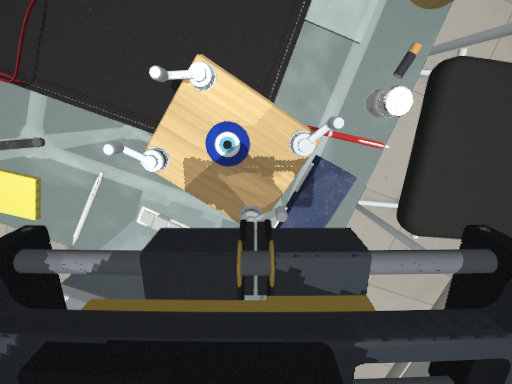

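```bash
cat >> h.py <<'E'
C=np.array([526.5,-145.5]);Y=-0.222
HUB={1:C+np.array([-65*np.cos(Y)-80*np.sin(Y),-65*np.sin(Y)+80*np.cos(Y)]),2:C+np.array([-65*np.cos(Y)+80*np.sin(Y),-65*np.sin(Y)-80*np.cos(Y)]),
3:C+np.array([65*np.cos(Y)+80*np.sin(Y),65*np.sin(Y)-80*np.cos(Y)]),4:C+np.array([65*np.cos(Y)-80*np.sin(Y),65*np.sin(Y)+80*np.cos(Y)])}
def yaw(R): x=R.as_matrix()[:,0];return np.arctan2(x[1],x[0])
def plan(s,tgt,yt,n=None,zfirst=None):
    "rows to go to tgt (xyz), tool yaw yt; straight line"
    p,R=pose(s);y=yaw(R);y0=s["qpos"][0]+np.pi/2-s["qpos"][5];y+=2*np.pi*round((y0-y)/2/np.pi)
    d=np.array(tgt)-p;k=int(np.ceil(max(abs(yt-y)/np.radians(5),np.linalg.norm(d)/34)));n=max(k,n or 0)
    print("yaw now",y.round(3),"->",yt,"rows",n)
    for i in range(n):
        a=y+(yt-y)*i/n;u=d/n/30
        print([round(float(v),3) for v in(u[0]*np.cos(a)+u[1]*np.sin(a),u[0]*np.sin(a)-u[1]*np.cos(a),-u[2],0,0,-np.degrees(yt-y)/n/5,0)],end=",\n" if i%5==4 else ",")
    print()
def tq(k):
    from bench import ctrl
    s=ctrl.sense();p,R=pose(s);F=s["ft_force"];h=HUB[k];y=yaw(R);x=R.as_matrix()[:2,0]*(-1 if k in(1,4) else 1)
    g=p[:2]+17.5*x;r=g-h;c=p[:2]+9.5*x-h
    print(f"k{k} t={s['t']:.2f} grip L={np.hypot(*r):.1f} ang={np.arctan2(r[1],r[0]):.3f} yaw={y:.3f} q6={s['qpos'][5]:.2f} off={np.arctan2(*(np.array([[r[1],-r[0]],[r[0],r[1]]])@x)[::-1]):.2f} z={p[2]:.1f} F={np.round(F,1)} T_grip={-(r[0]*F[1]-r[1]*F[0])/-1000:.3f} T_c={(c[0]*F[1]-c[1]*F[0])/1000:.3f}")
E
python3 - <<'E'
from h import *
from bench import ctrl
plan(ctrl.sense(),(461.6,-5.9,115),3.036,30)
E
```

```text
yaw now 0.351 -> 3.036 rows 31
[0.018, -0.209, 0.16, 0.0, 0.0, -0.993, 0.0],[0.036, -0.206, 0.16, 0.0, 0.0, -0.993, 0.0],[0.053, -0.202, 0.16, 0.0, 0.0, -0.993, 0.0],[0.071, -0.197, 0.16, 0.0, 0.0, -0.993, 0.0],[0.088, -0.19, 0.16, 0.0, 0.0, -0.993, 0.0],
[0.104, -0.182, 0.16, 0.0, 0.0, -0.993, 0.0],[0.119, -0.172, 0.16, 0.0, 0.0, -0.993, 0.0],[0.133, -0.161, 0.16, 0.0, 0.0, -0.993, 0.0],[0.147, -0.149, 0.16, 0.0, 0.0, -0.993, 0.0],[0.159, -0.136, 0.16, 0.0, 0.0, -0.993, 0.0],
[0.17, -0.122, 0.16, 0.0, 0.0, -0.993, 0.0],[0.18, -0.106, 0.16, 0.0, 0.0, -0.993, 0.0],[0.189, -0.09, 0.16, 0.0, 0.0, -0.993, 0.0],[0.196, -0.074, 0.16, 0.0, 0.0, -0.993, 0.0],[0.202, -0.056, 0.16, 0.0, 0.0, -0.993, 0.0],
[0.206, -0.039, 0.16, 0.0, 0.0, -0.993, 0.0],[0.208, -0.021, 0.16, 0.0, 0.0, -0.993, 0.0],[0.209, -0.003, 0.16, 0.0, 0.0, -0.993, 0.0],[0.209, 0.015, 0.16, 0.0, 0.0, -0.993, 0.0],[0.207, 0.033, 0.16, 0.0, 0.0, -0.993, 0.0],
[0.203, 0.051, 0.16, 0.0, 0.0, -0.993, 0.0],[0.198, 0.068, 0.16, 0.0, 0.0, -0.993, 0.0],[0.191, 0.085, 0.16, 0.0, 0.0, -0.993, 0.0],[0.183, 0.102, 0.16, 0.0, 0.0, -0.993, 0.0],[0.174, 0.117, 0.16, 0.0, 0.0, -0.993, 0.0],
[0.163, 0.132, 0.16, 0.0, 0.0, -0.993, 0.0],[0.151, 0.145, 0.16, 0.0, 0.0, -0.993, 0.0],[0.138, 0.158, 0.16, 0.0, 0.0, -0.993, 0.0],[0.123, 0.169, 0.16, 0.0, 0.0, -0.993, 0.0],[0.108, 0.179, 0.16, 0.0, 0.0, -0.993, 0.0],
[0.093, 0.188, 0.16, 0.0, 0.0, -0.993, 0.0],
```

```bash

python3 -m handwheel '[[0.05,-0.2,0.16,0,0,-1,0],[0.05,-0.2,0.16,0,0,-1,0],[0.05,-0.2,0.16,0,0,-1,0],[0.05,-0.2,0.16,0,0,-1,0],[0.05,-0.2,0.16,0,0,-1,0]]' >/dev/null
python3 -m handwheel '[[0.13,-0.16,0.16,0,0,-1,0],[0.13,-0.16,0.16,0,0,-1,0],[0.13,-0.16,0.16,0,0,-1,0],[0.13,-0.16,0.16,0,0,-1,0],[0.13,-0.16,0.16,0,0,-1,0]]' >/dev/null
python3 -m handwheel '[[0.19,-0.09,0.16,0,0,-1,0],[0.19,-0.09,0.16,0,0,-1,0],[0.19,-0.09,0.16,0,0,-1,0],[0.19,-0.09,0.16,0,0,-1,0],[0.19,-0.09,0.16,0,0,-1,0]]' >/dev/null
python3 -m handwheel '[[0.21,0,0.16,0,0,-1,0],[0.21,0,0.16,0,0,-1,0],[0.21,0,0.16,0,0,-1,0],[0.21,0,0.16,0,0,-1,0],[0.21,0,0.16,0,0,-1,0]]' >/dev/null
python3 -m handwheel '[[0.19,0.085,0.16,0,0,-1,0],[0.19,0.085,0.16,0,0,-1,0],[0.19,0.085,0.16,0,0,-1,0],[0.19,0.085,0.16,0,0,-1,0],[0.19,0.085,0.16,0,0,-1,0]]' >/dev/null
python3 -m handwheel '[[0.14,0.16,0.16,0,0,-1,0],[0.14,0.16,0.16,0,0,-1,0],[0.14,0.16,0.16,0,0,-1,0],[0.14,0.16,0.16,0,0,-1,0],[0.14,0.16,0.16,0,0,-1,0]]'
python3 - <<'E'
from h import *
from bench import ctrl
plan(ctrl.sense(),(461.6,-5.9,110),3.036,1)
E
```

```text
t: 3.9
tcp_pos: [461.2, -16.8, 120.1]
tcp_rot: [-0.0, 0.087, 0.996, -0.0]
ft_force: [-1.4, 0.3, 0.3]
finger_gap: 0.008
grasp_force: 0.0
yaw now 2.968 -> 3.036 rows 1
[0.051, 0.36, 0.337, 0.0, 0.0, -0.777, 0.0],
```

```bash

python3 -m handwheel '[[0.05,0.3,0,0,0,-0.6,0],[0,0,0.65,0,0,0,0],[0,0,0.65,0,0,0,0],[0,0,0,0,0,0,0],[0,0,0,0,0,0,0]]' 
python3 -c "
from h import *;tq(1)"
```

```text
t: 4.32
tcp_pos: [460.5, -7.4, 80.6]
tcp_rot: [-0.002, 0.063, 0.998, 0.0]
ft_force: [0.9, 0.2, 0.9]
finger_gap: 0.007
grasp_force: 0.0
k1 t=4.32 grip L=43.6 ang=1.637 yaw=3.016 q6=-1.63 off=-0.19 z=80.6 F=[0.9 0.2 0.9] T_grip=-0.039 T_c=-0.042
```

```bash

python3 -m handwheel '[[-0.23,0,0.05,0,0,0,0],[-0.133,0.045,0,0,0,1,0],[-0.133,0.045,0,0,0,1,0],[-0.133,0.045,0,0,0,1,0],[-0.133,0.045,0,0,0,1,0]]'  >/dev/null
python3 -c "
from h import *;tq(1)"
python3 -m handwheel '[[-0.133,0.045,0,0,0,1,0],[-0.133,0.045,0,0,0,1,0],[0,0,0,0,0,0,0],[0,0,0,0,0,0,0],[0,0,0,0,0,0,0]]' 
python3 -c "
from h import *;tq(1)"
```

```text
k1 t=4.73 grip L=43.4 ang=1.105 yaw=2.664 q6=-1.27 off=-0.01 z=80.4 F=[-6.8  2.2  1.7] T_grip=0.307 T_c=0.316
t: 5.15
tcp_pos: [493.1, -7.7, 80.5]
tcp_rot: [-0.001, 0.318, 0.948, 0.0]
ft_force: [-5.1, 2.9, 1.3]
finger_gap: 0.006
grasp_force: 2.6
k1 t=5.15 grip L=43.7 ang=0.924 yaw=2.494 q6=-1.10 off=-0.00 z=80.5 F=[-5.1  2.9  1.3] T_grip=0.252 T_c=0.258
```

```bash

python3 -m handwheel '[[-0.133,0.045,0,0,0,1,0],[-0.133,0.045,0,0,0,1,0],[0,0,0,0,0,0,0],[0,0,0,0,0,0,0],[0,0,0,0,0,0,0]]'  >/dev/null
python3 -c "
from h import *;tq(1)
from bench import ctrl
for i in range(3): ctrl.get_image('side');tq(1)"
```

```text
k1 t=5.57 grip L=43.9 ang=0.746 yaw=2.319 q6=-0.93 off=0.00 z=80.5 F=[-4.7  3.9  1.8] T_grip=0.265 T_c=0.272
k1 t=5.62 grip L=43.9 ang=0.746 yaw=2.319 q6=-0.93 off=0.00 z=80.5 F=[-6.   3.9  0.8] T_grip=0.303 T_c=0.317
k1 t=5.67 grip L=43.9 ang=0.746 yaw=2.319 q6=-0.93 off=0.00 z=80.5 F=[-4.9  4.   0.7] T_grip=0.275 T_c=0.282
k1 t=5.72 grip L=43.9 ang=0.746 yaw=2.319 q6=-0.93 off=0.00 z=80.6 F=[-4.7  4.   0.7] T_grip=0.271 T_c=0.277
```

```bash
cat >> h.py <<'E'
def tqa(k,n=4):
    from bench import ctrl
    Fs=[]
    for i in range(n):
        if i: ctrl.get_image("side")
        s=ctrl.sense();Fs.append(s["ft_force"])
    p,R=pose(s);F=np.mean(Fs,0);h=HUB[k];x=R.as_matrix()[:2,0]*(-1 if k in(1,4) else 1)
    r=p[:2]+17.5*x-h;t=np.array([r[1],-r[0]]);T=[(r[0]*f[1]-r[1]*f[0])/1000 for f in Fs]
    off=np.arctan2(t[0]*x[1]-t[1]*x[0],t@x)
    print(f"k{k} t={s['t']:.2f} T={np.mean(T):.3f} sd={np.std(T):.3f} ang={np.arctan2(r[1],r[0]):.3f} L={np.hypot(*r):.1f} off={off:.2f} q6={s['qpos'][5]:.2f} z={p[2]:.1f} F={F.round(1)}")
E
python3 -m handwheel '[[-0.133,0.045,0,0,0,1,0],[-0.133,0.045,0,0,0,1,0],[-0.133,0.045,0,0,0,1,0],[0,0,0,0,0,0,0],[0,0,0,0,0,0,0]]'  >/dev/null
python3 -c "
from h import *;tqa(1)"
```

```text
k1 t=6.28 T=0.346 sd=0.017 ang=0.488 L=44.1 off=-0.00 q6=-0.68 z=80.6 F=[-5.   6.2  1.8]
```

```bash

python3 -m handwheel '[[-0.133,0.045,0,0,0,1,0],[-0.133,0.045,0,0,0,1,0],[0,0,0,0,0,0,0],[0,0,0,0,0,0,0],[0,0,0,0,0,0,0]]'  >/dev/null
python3 -c "
from h import *;tqa(1,5)"
```

```text
k1 t=6.90 T=0.394 sd=0.021 ang=0.320 L=44.3 off=-0.01 q6=-0.51 z=80.6 F=[-4.6  7.9  2.2]
```

```bash
cat >> h.py <<'E'
def plan2(tgt,yt,n):
    from bench import ctrl
    s=ctrl.sense();p,R=pose(s);y=yaw(R);y0=s["qpos"][0]+np.pi/2-s["qpos"][5];y+=2*np.pi*round((y0-y)/2/np.pi)
    n=max(n,int(np.ceil(abs(yt-y)/np.radians(5))))
    d=np.array(tgt)-p;A=sum(np.array([[np.cos(a),np.sin(a)],[np.sin(a),-np.cos(a)]]) for a in y+(yt-y)*np.arange(n)/n)
    v=np.linalg.solve(A,d[:2])/30
    print("t",s["t"],"p",p.round(1),"yaw",y.round(3),"bias",s["ft_force"].round(1),"rows",n,"x,y,z,turn",v.round(3),round(-d[2]/30/n,3),round(-np.degrees(yt-y)/5/n,3))
E
python3 -m handwheel '[[-0.133,0.045,0,0,0,1,0],[0,0,0,0,0,0,0],[0,0,0,0,0,0,0],[0,0,0,0,0,0,0],[0,0,0,0,0,0,0]]'  >/dev/null
python3 -c "
from h import *;tqa(1,3)"
python3 -m handwheel '[[0.5,0,0,0,0,0,0],[0.4,0,0,0,0,0,0],[0,0,-0.8,0,0,0,0],[0,0,-0.6,0,0,0,0],[0,0,0,0,0,0,0]]' 
python3 -c "
from h import *;plan2((631,-246,118),3.72,10)"
```

```text
k1 t=7.42 T=0.431 sd=0.015 ang=0.236 L=44.4 off=-0.01 q6=-0.43 z=80.7 F=[-4.5  8.9  2.3]
t: 7.83
tcp_pos: [518.3, -1.5, 127.2]
tcp_rot: [0.004, 0.623, 0.782, 0.002]
ft_force: [-0.0, -0.7, 1.9]
finger_gap: 0.004
grasp_force: 0.0
t 7.8333 p [518.3  -1.5 127.2] yaw 1.796 bias [-0.  -0.7  1.9] rows 23 x,y,z,turn [-0.346 -0.299] 0.013 -0.958
```

```bash

python3 -m handwheel '[[-0.35,-0.3,0,0,0,-0.96,0],[-0.35,-0.3,0,0,0,-0.96,0],[-0.35,-0.3,0,0,0,-0.96,0],[-0.35,-0.3,0,0,0,-0.96,0],[-0.35,-0.3,0,0,0,-0.96,0]]' >/dev/null
python3 -m handwheel '[[-0.35,-0.3,0,0,0,-0.96,0],[-0.35,-0.3,0,0,0,-0.96,0],[-0.35,-0.3,0,0,0,-0.96,0],[-0.35,-0.3,0,0,0,-0.96,0],[-0.35,-0.3,0,0,0,-0.96,0]]' >/dev/null
python3 -m handwheel '[[-0.35,-0.3,0,0,0,-0.96,0],[-0.35,-0.3,0,0,0,-0.96,0],[-0.35,-0.3,0,0,0,-0.96,0],[-0.35,-0.3,0,0,0,-0.96,0],[-0.35,-0.3,0,0,0,-0.96,0]]' >/dev/null
python3 -m handwheel '[[-0.35,-0.3,0,0,0,-0.96,0],[-0.35,-0.3,0,0,0,-0.96,0],[-0.35,-0.3,0,0,0,-0.96,0],[-0.35,-0.3,0,0,0,-0.96,0],[-0.35,-0.3,0,0,0,-0.96,0]]' 
python3 -c "
from h import *;plan2((631,-246,110),3.72,3)"
```

```text
t: 9.5
tcp_pos: [590.7, -235.8, 122.3]
tcp_rot: [0.0, -0.166, 0.986, -0.001]
ft_force: [-0.5, 0.7, 0.5]
finger_gap: 0.005
grasp_force: 0.0
t 9.5 p [ 590.7 -235.8  122.3] yaw 3.475 bias [-0.5  0.7  0.5] rows 3 x,y,z,turn [-0.365 -0.284] 0.136 -0.937
```

```bash

python3 -m handwheel '[[-0.36,-0.28,0,0,0,-0.93,0],[-0.36,-0.28,0,0,0,-0.93,0],[-0.34,-0.26,0,0,0,-0.9,0],[0,0,0.7,0,0,0,0],[0,0,0.7,0,0,0,0]]' 
python3 -c "
from h import *;plan2((631,-246,80),3.72,1);tq(3)"
```

```text
t: 9.92
tcp_pos: [631.5, -246.0, 81.8]
tcp_rot: [0.002, -0.282, 0.96, -0.002]
ft_force: [0.2, -0.7, 0.2]
finger_gap: 0.005
grasp_force: 0.0
t 9.9167 p [ 631.5 -246.    81.8] yaw 3.713 bias [ 0.2 -0.7  0.2] rows 1 x,y,z,turn [0.013 0.009] 0.061 -0.086
k3 t=9.92 grip L=47.8 ang=-0.377 yaw=-2.571 q6=-2.63 off=-0.62 z=81.8 F=[ 0.2 -0.7  0.2] T_grip=-0.026 T_c=-0.032
```

```bash

python3 -m handwheel '[[0.22,0,0.05,0,0,0,0],[0.117,-0.058,0,0,0,0,0],[0.122,-0.047,0,0,0,0,0],[0.126,-0.037,0,0,0,0,0],[0.128,-0.026,0,0,0,0,0]]' >/dev/null
python3 -c "
from h import *;tqa(3,1)"
python3 -m handwheel '[[0.13,-0.014,0,0,0,0,0],[0.133,-0.045,0,0,0,1,0],[0,0,0,0,0,0,0],[0,0,0,0,0,0,0],[0,0,0,0,0,0,0]]' >/dev/null
python3 -c "
from h import *;tqa(3,3)"
```

```text
k3 t=10.33 T=0.336 sd=0.000 ang=-0.855 L=41.9 off=-0.15 q6=-2.66 z=79.7 F=[ 7.3  3.8 -6.9]
k3 t=10.85 T=0.271 sd=0.004 ang=-1.040 L=42.5 off=-0.05 q6=-2.59 z=80.3 F=[ 5.7  2.9 -5.9]
```

```bash
sed -i 's|/1000 for f in Fs|/1000*45/np.hypot(*r) for f in Fs|' h.py
python3 -m handwheel '[[0.133,-0.045,0,0,0,1,0],[0.133,-0.045,0,0,0,1,0],[0.133,-0.045,0,0,0,1,0],[0,0,0,0,0,0,0],[0,0,0,0,0,0,0]]' >/dev/null
python3 -c "
from h import *;tqa(3,3)"
```

```text
k3 t=11.37 T=0.277 sd=0.018 ang=-1.317 L=42.8 off=-0.03 q6=-2.34 z=80.6 F=[ 6.2  0.8 -5.5]
```

```bash

python3 -m handwheel '[[0.133,-0.045,0,0,0,1,0],[0.133,-0.045,0,0,0,1,0],[0.133,-0.045,0,0,0,1,0],[0,0,0,0,0,0,0],[0,0,0,0,0,0,0]]' >/dev/null
python3 -c "
from h import *;tqa(3,3)"
```

```text
k3 t=11.88 T=0.376 sd=0.012 ang=-1.582 L=43.0 off=-0.03 q6=-2.10 z=80.9 F=[ 8.3 -0.5 -6.2]
```

```bash

python3 -m handwheel '[[0.133,-0.045,0,0,0,1,0],[0.04,-0.013,0,0,0,0.3,0],[0,0,0,0,0,0,0],[0,0,0,0,0,0,0],[0,0,0,0,0,0,0]]' >/dev/null
python3 -c "
from h import *;tqa(3,4)"
python3 -m handwheel '[[-0.5,0,0,0,0,0,0],[-0.4,0,0,0,0,0,0],[0,0,-0.8,0,0,0,0],[0,0,-0.6,0,0,0,0],[0,0,0,0,0,0,0]]' 
python3 -c "
from h import *
for k,a in((2,-.769),(4,1.968)):
  print(k,HUB[k],HUB[k]+45*np.array([np.cos(a),np.sin(a)]))
a=-.769;yw=3.6
g=HUB[2]+45*np.array([np.cos(a),np.sin(a)]);t=g-24*np.array([np.cos(yw),np.sin(yw)]);print(t);plan2((*t,112),yw,4)"
```

```text
k3 t=12.45 T=0.378 sd=0.024 ang=-1.693 L=43.0 off=-0.03 q6=-1.99 z=81.0 F=[ 8.3 -1.5 -6.4]
t: 12.87
tcp_pos: [611.3, -288.4, 127.6]
tcp_rot: [0.004, 0.077, 0.997, -0.003]
ft_force: [1.0, -0.5, 0.9]
finger_gap: 0.002
grasp_force: 0.0
2 [ 445.48068407 -209.22495937] [ 477.81797413 -240.51872347]
4 [607.51931593 -81.77504063] [590.11146032 -40.27845567]
[ 499.34017613 -229.89823283]
t 12.8667 p [ 611.3 -288.4  127.6] yaw 2.987 bias [ 1.  -0.5  0.9] rows 8 x,y,z,turn [0.442 0.3  ] 0.065 -0.878
```

```bash

python3 -m handwheel '[[0.44,0.3,0,0,0,-0.88,0],[0.44,0.3,0,0,0,-0.88,0],[0.44,0.3,0,0,0,-0.88,0],[0.44,0.3,0,0,0,-0.88,0],[0.44,0.3,0,0,0,-0.88,0]]' >/dev/null
python3 -m handwheel '[[0.44,0.3,0,0,0,-0.88,0],[0.44,0.3,0,0,0,-0.88,0],[0.42,0.28,0,0,0,-0.88,0],[0,0,0,0,0,0,0],[0,0,0.6,0,0,0,0]]'
python3 -c "
from h import *;plan2((499.3,-229.9,80),3.6,1)"
```

```text
t: 13.7
tcp_pos: [500.1, -229.8, 107.1]
tcp_rot: [0.003, -0.227, 0.974, -0.003]
ft_force: [1.7, -0.2, 0.5]
finger_gap: 0.003
grasp_force: 0.0
t 13.7 p [ 500.1 -229.8  107.1] yaw 3.599 bias [ 1.7 -0.2  0.5] rows 1 x,y,z,turn [0.027 0.009] 0.903 -0.007
```

```bash

python3 -m handwheel '[[0,0,0.77,0,0,0,0],[0,0,0,0,0,0,0],[0.22,0,0,0,0,0,0],[0.125,-0.039,0,0,0,0,0],[0.128,-0.028,0,0,0,0,0]]' >/dev/null
python3 -m handwheel '[[0.13,-0.016,0,0,0,0,0],[0.131,-0.005,0,0,0,0,0],[0.133,-0.045,0,0,0,1,0],[0,0,0,0,0,0,0],[0,0,0,0,0,0,0]]' >/dev/null
python3 -c "
from h import *;tqa(2,3)"
```

```text
k2 t=14.63 T=0.271 sd=0.023 ang=-1.185 L=44.2 off=-0.01 q6=-2.56 z=81.2 F=[ 6.4  0.3 -3.5]
```

```bash

python3 -m handwheel '[[0.133,-0.045,0,0,0,1,0],[0.133,-0.045,0,0,0,1,0],[0.133,-0.045,0,0,0,1,0],[0,0,0,0,0,0,0],[0,0,0,0,0,0,0]]' >/dev/null
python3 -c "
from h import *;tqa(2,3)"
```

```text
k2 t=15.15 T=0.301 sd=0.008 ang=-1.454 L=44.4 off=-0.01 q6=-2.32 z=81.2 F=[ 6.8 -0.3 -4.2]
```

```bash

python3 -m handwheel '[[0.133,-0.045,0,0,0,1,0],[0.133,-0.045,0,0,0,1,0],[0.133,-0.045,0,0,0,1,0],[0,0,0,0,0,0,0],[0,0,0,0,0,0,0]]' >/dev/null
python3 -c "
from h import *;tqa(2,3)"
```

```text
k2 t=15.67 T=0.301 sd=0.014 ang=-1.723 L=44.5 off=0.00 q6=-2.08 z=81.2 F=[ 6.5 -1.4 -4.1]
```

```bash

python3 -m handwheel '[[0.133,-0.045,0,0,0,1,0],[0.133,-0.045,0,0,0,1,0],[0.133,-0.045,0,0,0,1,0],[0,0,0,0,0,0,0],[0,0,0,0,0,0,0]]' >/dev/null
python3 -c "
from h import *;tqa(2,3)"
```

```text
k2 t=16.18 T=0.358 sd=0.040 ang=-1.981 L=44.6 off=-0.00 q6=-1.84 z=81.3 F=[ 7.9 -1.7 -4.5]
```

```bash

python3 -m handwheel '[[0.133,-0.045,0,0,0,1,0],[0.133,-0.045,0,0,0,1,0],[0,0,0,0,0,0,0],[0,0,0,0,0,0,0],[0,0,0,0,0,0,0]]' >/dev/null
python3 -c "
from h import *;tqa(2,4)"
```

```text
k2 t=16.75 T=0.370 sd=0.015 ang=-2.146 L=44.6 off=-0.01 q6=-1.67 z=81.5 F=[ 8.1 -2.5 -5. ]
```

```bash

python3 -m handwheel '[[0.133,-0.045,0,0,0,1,0],[0.133,-0.045,0,0,0,1,0],[0,0,0,0,0,0,0],[0,0,0,0,0,0,0],[0,0,0,0,0,0,0]]' >/dev/null
python3 -c "
from h import *;tqa(2,4)"
```

```text
k2 t=17.32 T=0.437 sd=0.009 ang=-2.308 L=44.5 off=-0.02 q6=-1.50 z=81.7 F=[ 9.7 -3.7 -5.8]
```

```bash

python3 -m handwheel '[[-0.5,0,0,0,0,0,0],[-0.4,0,0,0,0,0,0],[0,0,-0.8,0,0,0,0],[0,0,-0.6,0,0,0,0],[0,0,0,0,0,0,0]]' 
python3 -c "
from h import *
plan2((568,-49.6,120),3.539,10)"
```

```text
t: 17.73
tcp_pos: [446.9, -273.0, 126.4]
tcp_rot: [0.004, 0.372, 0.928, -0.002]
ft_force: [2.1, -0.6, 0.6]
finger_gap: 0.008
grasp_force: 0.0
t 17.7333 p [ 446.9 -273.   126.4] yaw 2.38 bias [ 2.1 -0.6  0.6] rows 14 x,y,z,turn [-0.173  0.616] 0.015 -0.949
```

```bash
python3 -c "
from h import *
from bench import ctrl
for i in range(5):
  print(ctrl.sense()['ft_force'].round(2),ctrl.sense()['ft_torque'].round(3));ctrl.get_image('side')"
python3 -m handwheel '[[-0.173,0.616,0,0,0,-0.95,0],[-0.173,0.616,0,0,0,-0.95,0],[-0.173,0.616,0,0,0,-0.95,0],[-0.173,0.616,0,0,0,-0.95,0],[-0.173,0.616,0,0,0,-0.95,0]]' >/dev/null
python3 -m handwheel '[[-0.173,0.616,0,0,0,-0.95,0],[-0.173,0.616,0,0,0,-0.95,0],[-0.173,0.616,0,0,0,-0.95,0],[-0.173,0.616,0,0,0,-0.95,0],[-0.173,0.616,0,0,0,-0.95,0]]' >/dev/null
python3 -m handwheel '[[-0.173,0.616,0,0,0,-0.95,0],[-0.173,0.616,0,0,0,-0.95,0],[-0.173,0.616,0,0,0,-0.95,0],[-0.16,0.58,0,0,0,-0.9,0],[0,0,0.3,0,0,0,0]]'
python3 -c "
from h import *;plan2((568,-49.6,80),3.539,1)"
```

```text
[ 2.06 -0.59  0.57] [ 0.026 -0.165 -0.033]
[-0.87 -0.73  0.25] [ 0.054 -0.083  0.046]
[-0.69 -0.15 -0.49] [ 0.041 -0.132  0.037]
[-0.58  0.31 -0.33] [ 0.045 -0.149 -0.041]
[ 0.6  -0.56  0.43] [ 0.057 -0.167  0.044]
t: 19.23
tcp_pos: [565.8, -45.4, 112.8]
tcp_rot: [0.001, -0.199, 0.98, 0.0]
ft_force: [-0.2, -0.6, 0.6]
finger_gap: 0.005
grasp_force: 0.0
t 19.2333 p [565.8 -45.4 112.8] yaw 3.543 bias [-0.2 -0.6  0.6] rows 1 x,y,z,turn [-0.012 -0.158] 1.092 0.041
```

```bash

python3 -m handwheel '[[0,-0.13,0.45,0,0,0,0],[0,0,0.55,0,0,0,0],[0,0,0,0,0,0,0],[-0.22,0,0,0,0,0,0],[-0.133,0.045,0,0,0,1,0]]' >/dev/null
python3 -m handwheel '[[-0.133,0.045,0,0,0,1,0],[-0.133,0.045,0,0,0,1,0],[-0.133,0.045,0,0,0,1,0],[-0.133,0.045,0,0,0,1,0],[0,0,0,0,0,0,0]]' >/dev/null
python3 -c "
from h import *;tqa(4,3)"
```

```text
k4 t=20.17 T=0.293 sd=0.014 ang=1.587 L=42.3 off=-0.06 q6=-1.73 z=81.7 F=[-6.5 -0.6  0.5]
```

```bash

python3 -m handwheel '[[-0.133,0.045,0,0,0,1,0],[-0.133,0.045,0,0,0,1,0],[-0.133,0.045,0,0,0,1,0],[0,0,0,0,0,0,0],[0,0,0,0,0,0,0]]' >/dev/null
python3 -c "
from h import *;tqa(4,3)"
```

```text
k4 t=20.68 T=0.300 sd=0.009 ang=1.309 L=42.4 off=-0.04 q6=-1.46 z=81.8 F=[-6.1  3.1  1. ]
```

```bash

python3 -m handwheel '[[-0.133,0.045,0,0,0,1,0],[-0.133,0.045,0,0,0,1,0],[-0.133,0.045,0,0,0,1,0],[0,0,0,0,0,0,0],[0,0,0,0,0,0,0]]' >/dev/null
python3 -c "
from h import *;tqa(4,3)"
```

```text
k4 t=21.20 T=0.288 sd=0.005 ang=1.031 L=42.7 off=-0.03 q6=-1.19 z=81.9 F=[-4.5  5.   0.5]
```

```bash

python3 -m handwheel '[[-0.133,0.045,0,0,0,1,0],[-0.133,0.045,0,0,0,1,0],[-0.133,0.045,0,0,0,1,0],[0,0,0,0,0,0,0],[0,0,0,0,0,0,0]]' >/dev/null
python3 -c "
from h import *;tqa(4,3)"
```

```text
k4 t=21.72 T=0.314 sd=0.010 ang=0.754 L=43.0 off=-0.01 q6=-0.93 z=81.9 F=[-3.6  6.2  0.2]
```

```bash

python3 -m handwheel '[[-0.133,0.045,0,0,0,1,0],[-0.133,0.045,0,0,0,1,0],[-0.133,0.045,0,0,0,1,0],[0,0,0,0,0,0,0],[0,0,0,0,0,0,0]]' >/dev/null
python3 -c "
from h import *;tqa(4,4)"
```

```text
k4 t=22.28 T=0.365 sd=0.018 ang=0.491 L=43.3 off=-0.01 q6=-0.68 z=82.0 F=[-3.   7.6  0.1]
```

```bash

python3 -m handwheel '[[-0.133,0.045,0,0,0,1,0],[-0.133,0.045,0,0,0,1,0],[-0.04,0.013,0,0,0,0.3,0],[0,0,0,0,0,0,0],[0,0,0,0,0,0,0]]' >/dev/null
python3 -c "
from h import *;tqa(4,4)"
```

```text
k4 t=22.85 T=0.437 sd=0.023 ang=0.295 L=43.5 off=-0.01 q6=-0.49 z=82.1 F=[-2.3  9.5  0.7]
```

```bash

python3 -m handwheel '[[0.5,0,0,0,0,0,0],[0.4,0,0,0,0,0,0],[0,0,-0.8,0,0,0,0],[0,0,-0.6,0,0,0,0],[0,0,0,0,0,0,0]]' 
python3 -c "
from h import *
plan2((602.5,-277.6,120),3.253,10)"
```

```text
t: 23.27
tcp_pos: [640.7, -28.9, 129.6]
tcp_rot: [0.004, 0.601, 0.799, 0.002]
ft_force: [0.6, -0.1, 1.5]
finger_gap: 0.005
grasp_force: 0.0
t 23.2667 p [640.7 -28.9 129.6] yaw 1.853 bias [ 0.6 -0.1  1.5] rows 17 x,y,z,turn [-0.246 -0.476] 0.019 -0.944
```

```bash

python3 -m handwheel '[[-0.246,-0.476,0,0,0,-0.945,0],[-0.246,-0.476,0,0,0,-0.945,0],[-0.246,-0.476,0,0,0,-0.945,0],[-0.246,-0.476,0,0,0,-0.945,0],[-0.246,-0.476,0,0,0,-0.945,0]]' >/dev/null
python3 -m handwheel '[[-0.246,-0.476,0,0,0,-0.945,0],[-0.246,-0.476,0,0,0,-0.945,0],[-0.246,-0.476,0,0,0,-0.945,0],[-0.246,-0.476,0,0,0,-0.945,0],[-0.246,-0.476,0,0,0,-0.945,0]]' >/dev/null
python3 -m handwheel '[[-0.246,-0.476,0,0,0,-0.945,0],[-0.246,-0.476,0,0,0,-0.945,0],[-0.246,-0.476,0,0,0,-0.945,0],[-0.246,-0.476,0,0,0,-0.945,0],[-0.246,-0.476,0,0,0,-0.945,0]]' >/dev/null
python3 -m handwheel '[[-0.246,-0.476,0,0,0,-0.945,0],[-0.24,-0.46,0,0,0,-0.945,0],[0,0,0,0,0,0,0],[0,0,0.3,0,0,0,0],[0,0,0.3,0,0,0,0]]'
python3 -c "
from h import *;plan2((602.5,-277.6,80),3.253,1)"
```

```text
t: 24.93
tcp_pos: [599.1, -276.5, 106.0]
tcp_rot: [0.0, -0.055, 0.998, -0.0]
ft_force: [-0.9, -0.6, -0.2]
finger_gap: 0.007
grasp_force: 0.0
t 24.9333 p [ 599.1 -276.5  106. ] yaw 3.252 bias [-0.9 -0.6 -0.2] rows 1 x,y,z,turn [-0.109 -0.048] 0.866 -0.011
```

```bash

python3 -m handwheel '[[-0.1,-0.045,0.3,0,0,0,0],[0,0,0.47,0,0,0,0],[0,0,0,0,0,0,0],[0.26,0,0,0,0,0,0],[0.133,-0.045,0,0,0,1,0]]' >/dev/null
python3 -m handwheel '[[0.133,-0.045,0,0,0,1,0],[0.133,-0.045,0,0,0,1,0],[0.133,-0.045,0,0,0,1,0],[0,0,0,0,0,0,0],[0,0,0,0,0,0,0]]' >/dev/null
python3 -c "
from h import *;tqa(3,4)"
```

```text
k3 t=25.92 T=0.395 sd=0.008 ang=-1.778 L=42.8 off=-0.03 q6=-1.91 z=84.1 F=[ 8.9 -0.3 -5. ]
```

```bash

python3 -m handwheel '[[0.133,-0.045,0,0,0,1,0],[0.133,-0.045,0,0,0,1,0],[0.133,-0.045,0,0,0,1,0],[0.133,-0.045,0,0,0,1,0],[0,0,0,0,0,0,0]]' >/dev/null
python3 -m handwheel '[[0,0,0,0,0,0,0],[0,0,0,0,0,0,0],[0,0,0,0,0,0,0],[0,0,0,0,0,0,0],[0,0,0,0,0,0,0]]' >/dev/null
python3 -c "
from h import *;tqa(3,4)"
```

```text
k3 t=26.90 T=0.508 sd=0.019 ang=-2.112 L=43.0 off=-0.04 q6=-1.58 z=84.7 F=[11.3 -3.1 -6.7]
```

```bash

python3 -m handwheel '[[0.133,-0.045,0,0,0,1,0],[0.133,-0.045,0,0,0,1,0],[0.133,-0.045,0,0,0,1,0],[0,0,0,0,0,0,0],[0,0,0,0,0,0,0]]' >/dev/null
python3 -c "
from h import *;tqa(3,5)"
```

```text
k3 t=27.52 T=0.576 sd=0.028 ang=-2.352 L=43.8 off=-0.07 q6=-1.32 z=85.5 F=[ 9.7 -8.4 -5.2]
```

```bash

python3 -m handwheel '[[0.133,-0.045,0,0,0,1,0],[0,0,0,0,0,0,0],[0,0,0,0,0,0,0],[0,0,0,0,0,0,0],[0,0,0,0,0,0,0]]' >/dev/null
python3 -c "
from h import *;tqa(3,5)"
```

```text
k3 t=28.13 T=0.608 sd=0.009 ang=-2.430 L=43.7 off=-0.08 q6=-1.23 z=85.7 F=[ 9.9 -9.3 -5.8]
```

```bash

python3 -m handwheel '[[-0.6,0,0,0,0,0,0],[-0.5,0,0,0,0,0,0],[0,0,-0.8,0,0,0,0],[0,0,-0.5,0,0,0,0],[0,0,0,0,0,0,0]]' 
python3 -c "
from h import *
plan2((507.5,-9.5,118),2.07,10)"
```

```text
t: 28.55
tcp_pos: [567.7, -305.2, 126.7]
tcp_rot: [0.003, 0.451, 0.893, -0.001]
ft_force: [0.8, -1.5, 0.8]
finger_gap: 0.006
grasp_force: 0.0
t 28.55 p [ 567.7 -305.2  126.7] yaw 2.207 bias [ 0.8 -1.5  0.8] rows 10 x,y,z,turn [0.937 0.367] 0.029 0.157
```

```bash

python3 -m handwheel '[[0.937,0.367,0,0,0,0.157,0],[0.937,0.367,0,0,0,0.157,0],[0.937,0.367,0,0,0,0.157,0],[0.937,0.367,0,0,0,0.157,0],[0.937,0.367,0,0,0,0.157,0]]' >/dev/null
python3 -m handwheel '[[0.937,0.367,0,0,0,0.157,0],[0.937,0.367,0,0,0,0.157,0],[0.937,0.367,0,0,0,0.157,0],[0.937,0.367,0,0,0,0.157,0],[0.93,0.367,0,0,0,0.157,0]]' >/dev/null
python3 -m handwheel '[[0,0,0.1,0,0,0,0],[0,0,0,0,0,0,0],[0,0,0.2,0,0,0,0],[0,0,0.1,0,0,0,0],[0,0,0,0,0,0,0]]' 
python3 -c "
from h import *
plan2((507.5,-9.5,80),2.07,1)"
```

```text
t: 29.8
tcp_pos: [504.8, -9.0, 109.1]
tcp_rot: [-0.001, 0.511, 0.86, -0.0]
ft_force: [-0.3, -0.2, -0.8]
finger_gap: 0.006
grasp_force: 0.0
t 29.8 p [504.8  -9.  109.1] yaw 2.069 bias [-0.3 -0.2 -0.8] rows 1 x,y,z,turn [-0.058  0.07 ] 0.969 -0.015
```

```bash

python3 -m handwheel '[[-0.05,0.07,0.5,0,0,0,0],[0,0,0.47,0,0,0,0],[0,0,0,0,0,0,0],[-0.25,0,0,0,0,0,0],[-0.133,0.045,0,0,0,1,0]]' >/dev/null
python3 -m handwheel '[[-0.133,0.045,0,0,0,1,0],[-0.133,0.045,0,0,0,1,0],[-0.133,0.045,0,0,0,1,0],[0,0,0,0,0,0,0],[0,0,0,0,0,0,0]]' >/dev/null
python3 -c "
from h import *;tqa(1,4)"
```

```text
k1 t=30.78 T=0.450 sd=0.023 ang=0.219 L=44.5 off=-0.07 q6=-0.35 z=81.3 F=[-2.4  9.7  0.1]
```

```bash

python3 -m handwheel '[[-0.133,0.045,0,0,0,1,0],[-0.133,0.045,0,0,0,1,0],[-0.133,0.045,0,0,0,1,0],[-0.133,0.045,0,0,0,1,0],[0,0,0,0,0,0,0]]' >/dev/null
python3 -m handwheel '[[0,0,0,0,0,0,0],[0,0,0,0,0,0,0],[0,0,0,0,0,0,0],[0,0,0,0,0,0,0],[0,0,0,0,0,0,0]]' >/dev/null
python3 -c "
from h import *;tqa(1,4)"
```

```text
k1 t=31.77 T=0.571 sd=0.014 ang=-0.116 L=44.6 off=-0.08 q6=-0.03 z=81.6 F=[ 0.6 12.7 -2. ]
```

```bash

python3 -m handwheel '[[-0.133,0.045,0,0,0,1,0],[0,0,0,0,0,0,0],[0,0,0,0,0,0,0],[0,0,0,0,0,0,0],[0,0,0,0,0,0,0]]' >/dev/null
python3 -c "
from h import *;tqa(1,5)"
python3 -m handwheel '[[0.6,0,0,0,0,0,0],[0.5,0,0,0,0,0,0],[0,0,-0.8,0,0,0,0],[0,0,-0.5,0,0,0,0],[0,0,0,0,0,0,0]]' 
python3 -c "
from h import *
def tg(k,a,L,b=25.5):
  t=a-np.pi/2;g=HUB[k]+L*np.array([np.cos(a),np.sin(a)])-b*np.array([np.cos(t),np.sin(t)]);y=t+np.pi*(k in(1,4))
  y+=2*np.pi*(y<-1);print(k,g,y);plan2((*g,118),y,10)
tg(2,-2.308+.26,44.5);tg(4,.295+.26,43.5)"
```

```text
k1 t=32.38 T=0.618 sd=0.025 ang=-0.199 L=44.6 off=-0.09 q6=0.05 z=81.7 F=[ 2.1 13.6 -2.3]
t: 32.8
tcp_pos: [541.4, -17.1, 124.9]
tcp_rot: [0.003, 0.801, 0.599, 0.003]
ft_force: [1.3, -0.6, 0.8]
finger_gap: 0.008
grasp_force: 0.0
2 [ 447.69317538 -260.46561591] 2.6643889803846896
t 32.8 p [541.4 -17.1 124.9] yaw 1.285 bias [ 1.3 -0.6  0.8] rows 16 x,y,z,turn [-0.439 -0.392] 0.014 -0.988
4 [631.05293092 -37.18054584] 2.1257963267948963
t 32.8 p [541.4 -17.1 124.9] yaw 1.285 bias [ 1.3 -0.6  0.8] rows 10 x,y,z,turn [-0.097  0.3  ] 0.023 -0.964
```

```bash
python3 -c "
from h import *
import pickle
o=pickle.load(open('im0.pkl','rb'))
for n in o:
  X=cloud(o[n]).reshape(-1,3)
  for z in(100,140):
    t=X[(X[:,2]>z)&(X[:,2]<250)&(X[:,0]>640)&(X[:,0]<780)&(X[:,1]>-150)&(X[:,1]<110)]
    d=np.hypot(t[:,0]-631,t[:,1]+37);i=d.argsort()[:3];print(n,z,len(t),d[i].round(),t[i].round())
"
```

```text
scene 100 793 [79. 79. 79.] [[695.   9. 109.]
 [694.  11. 107.]
 [693.  12. 106.]]
scene 140 68 [105. 155. 156.] [[699.  43. 140.]
 [768.  35. 163.]
 [770.  33. 164.]]
side 100 548 [84. 84. 84.] [[695.  16. 116.]
 [696.  16. 113.]
 [697.  14. 118.]]
side 140 49 [110. 159. 159.] [[703.  46. 140.]
 [770.  39. 168.]
 [771.  39. 165.]]
```

```bash

python3 -m handwheel '[[-0.1,0.3,0,0,0,-0.96,0],[-0.1,0.3,0,0,0,-0.96,0],[-0.1,0.3,0,0,0,-0.96,0],[-0.1,0.3,0,0,0,-0.96,0],[-0.1,0.3,0,0,0,-0.96,0]]' >/dev/null
python3 -m handwheel '[[-0.1,0.3,0,0,0,-0.96,0],[-0.1,0.3,0,0,0,-0.96,0],[-0.1,0.3,0,0,0,-0.5,0],[-0.1,0.3,0,0,0,0,0],[-0.1,0.3,0,0,0,0,0]]' 
python3 -c "
from h import *
plan2((631,-37.2,80),1.98,1)"
```

```text
t: 33.63
tcp_pos: [628.3, -39.8, 120.0]
tcp_rot: [0.0, 0.576, 0.817, -0.0]
ft_force: [0.0, -1.2, -0.3]
finger_gap: 0.003
grasp_force: 0.0
t 33.6333 p [628.3 -39.8 120. ] yaw 1.914 bias [ 0.  -1.2 -0.3] rows 1 x,y,z,turn [0.053 0.113] 1.333 -0.757
```

```bash

python3 -m handwheel '[[0.05,0.07,0.1,0,0,-1,0],[0,0,0.5,0,0,-1,0],[0,0,0.6,0,0,0,0],[0,0,0,0,0,0,0],[0,0,0,0,0,0,0]]'
python3 -c "
from h import *
plan2((631,-37.2,80),2.12,1);tq(4)"
```

```text
t: 34.05
tcp_pos: [628.2, -37.1, 82.9]
tcp_rot: [-0.001, 0.503, 0.864, -0.001]
ft_force: [1.5, -0.5, 1.4]
finger_gap: 0.004
grasp_force: 0.0
t 34.05 p [628.2 -37.1  82.9] yaw 2.088 bias [ 1.5 -0.5  1.4] rows 1 x,y,z,turn [-0.049  0.081] 0.097 -0.367
k4 t=34.05 grip L=41.5 ang=0.788 yaw=2.088 q6=-0.70 off=-0.27 z=82.9 F=[ 1.5 -0.5  1.4] T_grip=-0.058 T_c=-0.067
```

```bash

python3 -m handwheel '[[-0.28,0.06,0,0,0,0,0],[-0.133,0.045,0,0,0,1,0],[-0.133,0.045,0,0,0,1,0],[-0.133,0.045,0,0,0,1,0],[-0.133,0.045,0,0,0,1,0]]' >/dev/null
python3 -m handwheel '[[0,0,0,0,0,0,0],[0,0,0,0,0,0,0],[0,0,0,0,0,0,0],[0,0,0,0,0,0,0],[0,0,0,0,0,0,0]]' >/dev/null
python3 -c "
from h import *;tqa(4,4)"
```

```text
k4 t=35.03 T=0.416 sd=0.037 ang=0.259 L=43.3 off=-0.09 q6=-0.38 z=85.2 F=[-1.6  9.1 -0.2]
```

```bash

python3 -m handwheel '[[-0.133,0.045,0,0,0,1,0],[-0.133,0.045,0.03,0,0,1,0],[-0.133,0.045,0,0,0,1,0],[-0.133,0.045,0,0,0,1,0],[0,0,0,0,0,0,0]]' >/dev/null
python3 -m handwheel '[[0,0,0,0,0,0,0],[0,0,0,0,0,0,0],[0,0,0,0,0,0,0],[0,0,0,0,0,0,0],[0,0,0,0,0,0,0]]' >/dev/null
python3 -c "
from h import *;tqa(4,4)"
```

```text
k4 t=36.02 T=0.558 sd=0.011 ang=-0.086 L=43.6 off=-0.09 q6=-0.05 z=85.3 F=[ 2.4 12.2  0.4]
```

```bash

python3 -m handwheel '[[-0.133,0.045,0,0,0,1,0],[-0.04,0.013,0,0,0,0.3,0],[0,0,0,0,0,0,0],[0,0,0,0,0,0,0],[0,0,0,0,0,0,0]]' >/dev/null
python3 -c "
from h import *;tqa(4,5)"
python3 -m handwheel '[[0.6,0,0,0,0,0,0],[0.5,0,0,0,0,0,0],[0,0,-0.8,0,0,0,0],[0,0,-0.5,0,0,0,0],[0,0,0,0,0,0,0]]' 
python3 -c "
from h import *
def tg(k,a,L,b=25.5):
  t=a-np.pi/2;g=HUB[k]+L*np.array([np.cos(a),np.sin(a)])-b*np.array([np.cos(t),np.sin(t)]);y=t+np.pi*(k in(1,4))
  y+=2*np.pi*(y<-1);print(k,g,y);plan2((*g,118),y,10)
tg(2,-2.308+.26,44.5)"
```

```text
k4 t=36.63 T=0.609 sd=0.022 ang=-0.195 L=43.6 off=-0.10 q6=0.06 z=85.5 F=[ 4.4 12.9 -0.5]
t: 37.05
tcp_pos: [665.9, -45.8, 127.9]
tcp_rot: [0.003, 0.803, 0.596, 0.003]
ft_force: [0.8, -0.0, 0.9]
finger_gap: 0.008
grasp_force: 0.0
2 [ 447.69317538 -260.46561591] 2.6643889803846896
t 37.05 p [665.9 -45.8 127.9] yaw 1.278 bias [ 0.8 -0.   0.9] rows 16 x,y,z,turn [-0.282 -0.631] 0.021 -0.993
```

```bash

python3 -m handwheel '[[-0.282,-0.631,0,0,0,-0.99,0],[-0.282,-0.631,0,0,0,-0.99,0],[-0.282,-0.631,0,0,0,-0.99,0],[-0.282,-0.631,0,0,0,-0.99,0],[-0.282,-0.631,0,0,0,-0.99,0]]' >/dev/null
python3 -m handwheel '[[-0.282,-0.631,0,0,0,-0.99,0],[-0.282,-0.631,0,0,0,-0.99,0],[-0.282,-0.631,0,0,0,-0.99,0],[-0.282,-0.631,0,0,0,-0.99,0],[-0.282,-0.631,0,0,0,-0.99,0]]' >/dev/null
python3 -m handwheel '[[-0.282,-0.631,0,0,0,-0.99,0],[-0.282,-0.631,0,0,0,-0.99,0],[-0.282,-0.631,0,0,0,-0.99,0],[-0.282,-0.631,0,0,0,-0.99,0],[-0.282,-0.631,0,0,0,-0.99,0]]' >/dev/null
python3 -m handwheel '[[-0.282,-0.631,0,0,0,-0.99,0],[0,0,0,0,0,0,0],[0,0,0,0,0,0,0],[0,0,0.3,0,0,0,0],[0,0,0,0,0,0,0]]'
python3 -c "
from h import *;plan2((447.7,-260.5,80),2.664,1)"
```

```text
t: 38.72
tcp_pos: [442.8, -258.1, 111.5]
tcp_rot: [-0.001, 0.239, 0.971, 0.001]
ft_force: [0.2, 0.4, 0.8]
finger_gap: 0.003
grasp_force: 0.0
t 38.7167 p [ 442.8 -258.1  111.5] yaw 2.659 bias [0.2 0.4 0.8] rows 1 x,y,z,turn [-0.18   0.005] 1.051 -0.054
```

```bash

python3 -m handwheel '[[-0.18,0,0.1,0,0,0,0],[0,0,0.5,0,0,0,0],[0,0,0.45,0,0,0,0],[0,0,0,0,0,0,0],[0.26,0,0,0,0,0,0]]' >/dev/null
python3 -m handwheel '[[0.133,-0.045,0,0,0,1,0],[0.133,-0.045,0,0,0,1,0],[0.133,-0.045,0,0,0,1,0],[0.133,-0.045,0,0,0,1,0],[0,0,0,0,0,0,0]]' >/dev/null
python3 -m handwheel '[[0,0,0,0,0,0,0],[0,0,0,0,0,0,0],[0,0,0,0,0,0,0],[0,0,0,0,0,0,0],[0,0,0,0,0,0,0]]' >/dev/null
python3 -c "
from h import *;tqa(2,4)"
```

```text
k2 t=40.12 T=0.419 sd=0.008 ang=-2.296 L=44.3 off=-0.11 q6=-1.44 z=83.6 F=[ 7.8 -5.3 -6.5]
```

```bash

python3 -m handwheel '[[0.133,-0.045,0,0,0,1,0],[0.133,-0.045,0,0,0,1,0],[0.133,-0.045,0,0,0,1,0],[0.133,-0.045,0,0,0,1,0],[0,0,0,0,0,0,0]]' >/dev/null
python3 -m handwheel '[[0,0,0,0,0,0,0],[0,0,0,0,0,0,0],[0,0,0,0,0,0,0],[0,0,0,0,0,0,0],[0,0,0,0,0,0,0]]' >/dev/null
python3 -c "
from h import *;tqa(2,4)"
```

```text
k2 t=41.10 T=0.584 sd=0.014 ang=-2.620 L=43.9 off=-0.13 q6=-1.09 z=84.1 F=[  5.2 -12.   -6.8]
```

```bash

python3 -m handwheel '[[0.08,-0.027,0,0,0,0.6,0],[0,0,0,0,0,0,0],[0,0,0,0,0,0,0],[0,0,0,0,0,0,0],[0,0,0,0,0,0,0]]' >/dev/null
python3 -c "
from h import *;tqa(2,6)"
```

```text
k2 t=41.77 T=0.609 sd=0.004 ang=-2.667 L=43.7 off=-0.14 q6=-1.04 z=84.1 F=[  4.4 -13.   -6.7]
```

```bash

python3 -m handwheel '[[-0.6,0,0,0,0,0,0],[-0.5,0,0,0,0,0,0],[0,0,-0.9,0,0,0,0],[0,0,-0.9,0,0,0,0],[0,0,-0.5,0,0,0,0]]' 
python3 -m handwheel '[[0,0,0,0,0,0,0],[0,0,0,0,0,0,0],[0,0,0,0,0,0,0],[0,0,0,0,0,0,0],[0,0,0,0,0,0,0]]' 
python3 -c "
from bench import ctrl
import cv2
cv2.imwrite('pics/end.png',cv2.resize(ctrl.get_image('scene')['color'][100:280,140:340,::-1],None,fx=3,fy=3))"
```

```text
t: 42.18
tcp_pos: [422.1, -273.6, 154.4]
tcp_rot: [0.002, 0.578, 0.816, -0.0]
ft_force: [0.2, -1.0, -0.2]
finger_gap: 0.007
grasp_force: 0.0
t: 42.6
tcp_pos: [420.4, -272.1, 149.6]
tcp_rot: [-0.001, 0.578, 0.816, 0.0]
ft_force: [-1.1, -0.0, 0.3]
finger_gap: 0.004
grasp_force: 0.0
```

View pics/end.png

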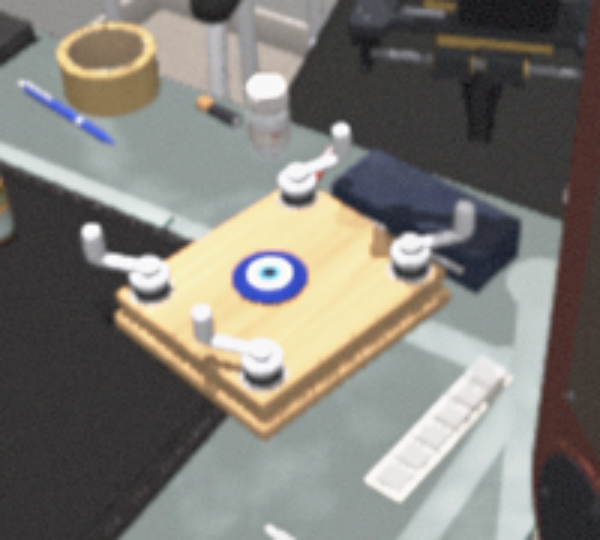

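The final picture shows all four levers turned. The charm (270,277), prism bar, case and bottle lie where they were, and the gripper is clear of everything.

```bash
python3 -c "
from bench import ctrl
print(ctrl.hand_in())"
```

```text
the job is handed in; nothing more can be done
None
```

I tightened all four knobs in two diagonal passes (knobs 1, 3, 2, 4 to snug, then 3, 1, 4, 2 to tight), with final held torques of 0.61–0.62 N m by feel, and handed the job in at about 43 s; no verdict was returned.

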